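# Balance, unlatch and hold up the probe arm of a board test stand

## Robot

A 6-joint arm with a two-finger parallel gripper is mounted at the origin on a cart in front of the work surface, level with it; the furniture and walls round the work are solid. World frame = base frame: x ahead of the robot, y to its left, z up, the work surface at z = 0. Lengths are in m, angles in rad, forces in N, time in s.
With the tool pointing down it reaches from about 0.375 to 0.975 m from the base axis. Payload 3.8 kg.
Tool frame: the origin (TCP) lies midway between the tips of the shut fingers; the grasp point (between the pads) lies 19 mm behind it; z points along the fingers, y is the line along which they close (so a half turn about z gives the same grasp; the last joint's range is limited). The gripper opens to 85 mm and grips with 20 to 120 N. Pads are 22 mm wide; open, the fingers measure 114 mm over their backs; the gripper's body (76 mm by 85 mm) begins 54 mm behind the grasp point. The pads swing forward as they close: fully open they stand 13 mm farther back than shut.
Start: joints at [1.264, 0.264, 1.604, -0, 1.274, -0.037], TCP at [0.18, 0.651, 0.231] pointing down, gripper open.
Joint ranges: [-2.63, 2.63], [-0.94, 2.18], [0.31, 2.57], [-1.31, 4.45], [0, 2.66], [-2.55, 2.55]. Speed limits (rad/s): [2.57, 2.57, 3.14, 3.14, 3.14, 3.14].

## Interface

Orientations are given as a rotation vector (axis times angle).
In Python, from workcell import bot gives the robot as it stands.
- The arm moves only by the tool jog_arm, never from a script. Its argument "motion" is a list of rows, each a list of 5 numbers: the opening, from -1 (shut) to 1 (fully open), then the shift along the tool's x, y, z in mm, then the turn about the tool's z in degrees. In form: [[claw, x, y, z, twist], ...]. A call has 1 to 10 rows; each row shifts and turns the commanded pose from where the row before left it, along the tool's axes as they then stand; what a row does not reach is not made up. A row lasts 1/12 s, in which the tool goes at most 41.7 mm and 7.16 degrees, less where a joint would pass 70% of its speed; a pose out of reach is approached as far as the arm can. A call with a gripper value outside its range is refused whole. The fingers move at their own pace and stop on an object; "force" is the grip in N (left out, the last holds). Time passes only in rows, so rows that do not move let the fingers close. It gives the time, the measured TCP pose, the force, the opening and the grip force at its end, in the units of the state.
- bot.read_state(): the state, without advancing time (a new reading comes with each control period).
- bot.read_camera(name): name is "side" or "top"; returns (picture, depth): 420x560x3 uint8, red, green, blue; 420x560 float32, m along the optical axis (not along the pixel's ray), 0 where there is no reading.
- bot.get_calibration(name): a dict with "vfov" (degrees; the focal length in pixels is half the picture's height over the tangent of half this angle, whatever the lens; pixels are square), "cx", "cy" (the principal point, pixels), "rvec" (rotation vector, rad) and "tvec" (3), from world to camera coordinates, as OpenCV has them. Camera axes: x right, y down, z forward; pixel columns grow to the right and rows downward; lengths in m; the calibration is good to about 2 mm. A picture is of the moment at which its call begins. get_calibration takes no time and is no camera call.
- bot.finish_job(): hands the job in; it is judged then, once.
The state is a dict: "time": time; "q": joint angles; "joint_vel": joint speeds; "joint_torque": joint torques, N m; "tool_pos": TCP position; "tcp_rot": TCP orientation; "wrist_force": force on the tool from outside, world axes, zero at the start; "torque": the same for the moment, N m; "width": opening from 0.0 (shut) to 1.0 (fully open); "grip_force": force on a finger pad.
Only numpy, scipy, OpenCV 4.12 (cv2) and the standard library are available. Lean on these libraries where they do the work, as an engineer would, in place of code of your own. Each camera call takes 0.05 s, during which the arm holds its last target. There are 200 camera calls.

## Task

Get the board test stand open for a board change: first slide the brass counterweight ring over the upright shaft on the tail of the blue probe arm until it sits down on its shoulder, and let go of it. Then grip the red knob of the spring lock at the arm's nose, pull the lock sideways from under the ball, swing the arm up to about 30 degrees without letting it fall back, and finish while still holding the arm up there, steady, by the red knob (without a hand it drops), with the ring still seated. Do not disturb the other things on the bench.

Things in the scene. Friction and masses are not known exactly. Their poses are not given: they have to be found in the camera images.
- test_stand: Fixed aluminium base plate, 70 x 205 x 10 mm, on the bench; origin on its underside, midway across, 70 mm from its tail end. y runs along the arm from nose (-y) to tail (+y); -x is its front, where the lock knob sticks out. Carries a grey hinge bracket (y +40 mm, 146 mm high), a post with a ball (y -100 mm) and a blue circuit board between them (60 mm high). 'Stand (..)' below: mm in this frame.
- probe_arm (a joint): Hinge of the blue arm, rad. 0 = down, nose resting on the ball; grows as the nose (-y end) swings up; stop at 0.80. Nearly frictionless and nose-heavy, nothing props it up: lifting at the knob takes about 5 N without and 1 to 3 N with the counterweight. Beam 28 mm wide, 20 mm high, centre 130 mm above the bench. With the lock closed the nose can rise only about 1 mm.
- hinge_point (a point): Fixed point on the hinge axis of the probe arm, stand (0, 40, 130); the axis runs along the stand's x. The knob is 140 mm and the shaft 70 mm from it along the arm.
- shaft_seat (a point): Foot of the upright steel shaft on the arm's tail, on top of its shoulder (flange 26 mm in diameter), where the ring's underside must rest. Stand (0, 110, 146) with the arm down; z along the shaft. The shaft is 13 mm in diameter; its top, tapered over the last 4 mm to 7 mm, is 36 mm above this point. Moves with the arm.
- ball_center (a point): Centre of the steel ball, 22 mm in diameter, on its fixed post, stand (0, -100, 120). The aluminium coupler block of the arm (40 x 46 mm, its top 140 mm above the bench) sits over it.
- lock_slide (a joint): Spring lock slide in the arm's nose, m. 0 = closed: its fork lies under the ball and holds the arm down. Grows as the knob is pulled straight out to the stand's front (-x, level); stop at 0.018. Takes about 5 N at first, 10 N at the stop; the fork clears the ball from about 0.013 on; the spring draws it back when let go. Once the nose is 25 mm up, it may be at any value.
- knob (a point): Middle of the red pull knob's grip, a cylinder 16 mm in diameter, 26 mm long, its axis along the stand's x (the pull); stand (-54.5, -100, 107.5) when closed and down. At its front end is a flange 23 mm in diameter, 6 mm thick, for pulling; behind it a thin rod leads to the nose block, which begins 14 mm behind the grip. Free room above and on both sides. Moves and turns with the arm.
- counterweight: Loose brass counterweight ring lying flat on the bench, 52 mm outer diameter, 30 mm high, hole 16 mm in diameter straight through, about 0.5 kg; origin at the centre of its underside, z axis through the hole. Between it and the stand two fixed black cables cross the bench: low (under 40 mm) in the middle, rising to 0.15 - 0.2 m towards both sides. Monitors stand behind on both sides; from x = 0.64 on a shelf hangs 0.55 m above the bench.
- solder_reel: Bystander: reel of solder wire with green flanges, 56 mm in diameter, 36 mm high, standing on the bench; origin at the centre of its underside.
- screw_tin: Bystander: round silvery tin of small screws, 67 mm in diameter, 27 mm high; origin at the centre of its underside.
- tape_roll: Bystander: roll of black tape, 84 mm in diameter, 19 mm high, behind the stand; origin at the centre of its underside.
- power_brick: Bystander: black power brick, 51 x 117 x 32 mm, behind the stand; origin at the centre of its underside.
- torque_wrench: Bystander: small torque wrench with red handle, 18 x 126 x 13 mm, near the bench's front edge; origin at the centre of its underside.
- coax_adapter: Bystander: small coax adapter with a blue sleeve, 10 x 36 x 10 mm, near the front edge; origin at the centre of its underside.
- spare_puck: Bystander: flat black puck antenna, 38 x 55 x 14 mm, near the front edge on the right; origin at the centre of its underside.

How it is judged:
By the outcome, as a careful person would: the job done as asked, in the order asked, and still so for the second after the job is handed in, while the arm keeps its last pose, push and grip.
It also fails if it takes over 67 s, if anything falls off the work surface, if the arm or the gripper's body presses on something with over 40 N, if the wrist force passes 120 N, or if a joint passes its speed limit or range.

## Working session

There is one attempt and no reset: what is moved stays moved. The work goes in short steps, Python scripts to look and compute and a tool call to move; the robot and the scene stay as the last step left them, time stands still between calls to the robot, and variables do not carry over. Pictures are saved under pics/ and viewed, at most 12 in all, crops included, and the job is handed in when it is done.

Besides the shell and the picture viewer there is one more tool, called after ">>>" by a JSON object that holds its "api" and its "payload", one argument or row to a line. jog_arm: Moves the arm, as the interface text tells. Its arguments: {"type":"object","properties":{"motion":{"type":"array"},"force":{"type":"number"}},"required":["motion"]}

```bash
mkdir -p pics; ls; cat > h.py <<'E'
import numpy as np, cv2
from workcell import bot
from scipy.spatial.transform import Rotation as R
def cal(n):
    c=bot.get_calibration(n); f=210/np.tan(np.radians(c['vfov'])/2)
    return f,c['cx'],c['cy'],R.from_rotvec(c['rvec']).as_matrix(),np.array(c['tvec'])
def world(n,D):
    f,cx,cy,M,t=cal(n); v,u=np.mgrid[:420,:560]
    P=np.stack([(u-cx)/f*D,(v-cy)/f*D,D],-1)
    return (P-t)@M
def proj(n,p):
    f,cx,cy,M,t=cal(n); q=M@np.array(p)+t
    return f*q[0]/q[2]+cx,f*q[1]/q[2]+cy
def shot(n,name):
    im,D=bot.read_camera(n); np.savez(f'pics/{name}.npz',im=im,D=D)
    cv2.imwrite(f'pics/{name}.png',im[...,::-1]); return im,D
E
python3 - <<'E'
from h import *
for n in('top','side'):
    im,D=shot(n,n+'0'); c=bot.get_calibration(n); print(c); f,cx,cy,M,t=cal(n); print(-M.T@t)
print(bot.read_state())
E
```

```text
pics
{'vfov': 45.024099163530494, 'cx': 288.0336698244158, 'cy': 210.52372153941272, 'rvec': array([ 2.14769656, -2.17337085,  0.14837119]), 'tvec': array([-0.01481539,  0.56069734,  1.32457853])}
[ 0.38837622 -0.00657241  1.3850018 ]
{'vfov': 56.52300335743402, 'cx': 282.1908229028594, 'cy': 204.21914410841705, 'rvec': array([ 2.13768267, -0.44524663,  0.24291198]), 'tvec': array([-0.48777956,  0.22823051,  0.88977663])}
[ 0.19955732 -0.74719132  0.69541536]
{'time': 0.1, 'q': array([ 1.26408233e+00,  2.64725024e-01,  1.60527234e+00, -2.75661659e-05,
        1.27373310e+00, -3.68873852e-02]), 'joint_vel': array([-1.54241422e-03, -3.38482970e-04, -2.73773191e-03,  3.10899998e-04,
        5.84765765e-05,  9.14629342e-04]), 'joint_torque': array([-2.03437548e-04, -5.16717231e+01, -3.68586016e+01, -1.14972031e-04,
        6.56202086e-03,  1.02323764e-05]), 'tool_pos': array([0.17972495, 0.64991791, 0.23003589]), 'tcp_rot': array([-0.42249955, -3.11270854,  0.00331535]), 'wrist_force': array([-0.34185113,  0.14937868, -0.81021781]), 'torque': array([0.00990493, 0.01962491, 0.0307275 ]), 'grip_force': 0.0, 'width': 0.999236035987944}
```

View pics/top0.png

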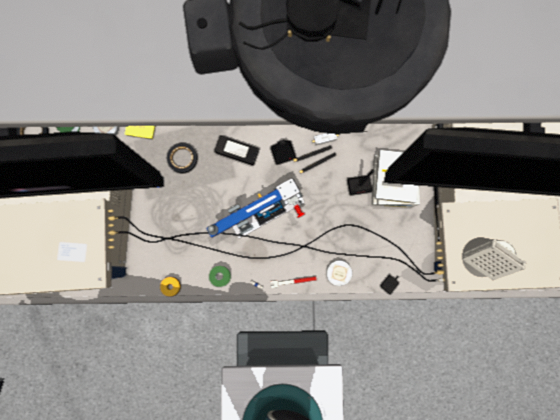

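View pics/side0.png

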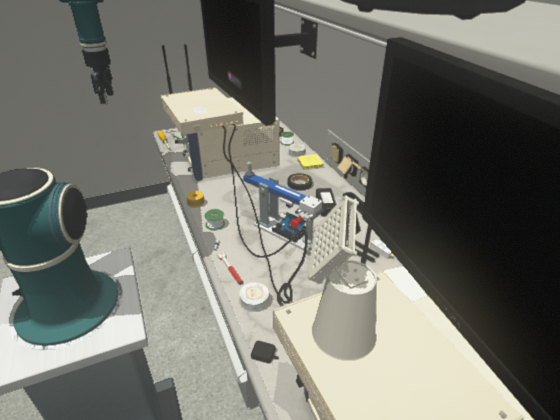

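The top view shows the brass ring at (170,286), the shaft at the tail near (212,230), the nose coupler at (290,190) and the red knob at (299,211). The side view shows the same stand, tail at (250,172) and nose at (310,203).

```bash
python3 - <<'E'
from h import *
a=np.load('pics/top0.npz'); b=np.load('pics/side0.npz')
A=cv2.resize(a['im'][165:315,145:325],None,fx=4.4,fy=4,interpolation=cv2.INTER_CUBIC)
A=cv2.resize(a['im'][165:305,145:325],(792,616)[:2],interpolation=cv2.INTER_CUBIC)[:600]
cv2.imwrite('pics/c1.png',A[...,::-1])
B=cv2.resize(b['im'][160:260,180:340],(800,500),interpolation=cv2.INTER_CUBIC)
cv2.imwrite('pics/c2.png',B[...,::-1])
for n,d in(('top',a),('side',b)):
    W=world(n,d['D']); hsv=cv2.cvtColor(d['im'],cv2.COLOR_RGB2HSV); H,S,V=[hsv[...,i].astype(int) for i in range(3)]
    ok=d['D']>0
    m=ok&(H>10)&(H<28)&(S>120)&(W[...,2]>.02)&(W[...,2]<.045)&(abs(W[...,0]-.22)<.15)&(abs(W[...,1]-.3)<.2)
    print(n,'ring',m.sum(),W[m].mean(0),W[m].min(0),W[m].max(0))
    m=ok&(H>100)&(H<125)&(S>130)&(W[...,2]>.125)&(W[...,2]<.155)&(abs(W[...,1])<.3)
    p=W[m]; 
    c=p.mean(0); u,s,vt=np.linalg.svd(p[:,:2]-c[:2],full_matrices=False); print('beam',m.sum(),c,vt[0],p.min(0),p.max(0))
    m=ok&((H<8)|(H>172))&(S>150)&(W[...,2]>.08)&(W[...,2]<.14)&(abs(W[...,1])<.3)
    print('knob',m.sum(),W[m].mean(0),W[m].min(0),W[m].max(0))
E
```

```text
top ring 184 [0.3553502  0.29277469 0.03047781] [0.33785022 0.26739144 0.02053716] [0.36940054 0.32021164 0.03771655]
beam 637 [0.54332251 0.08568129 0.1405149 ] [-0.47668862  0.87907222] [ 0.48625025 -0.00079993  0.12879544] [0.59984728 0.16989901 0.14790849]
knob 58 [ 0.54974681 -0.04693557  0.11569147] [ 0.5356188  -0.05823184  0.10932145] [ 0.56459484 -0.03826515  0.12263155]
side ring 88 [0.35525553 0.28783638 0.02653365] [0.33933343 0.26285781 0.02064691] [0.36938109 0.317209   0.03147465]
beam 218 [0.54027945 0.08522717 0.13744382] [ 0.44179336 -0.89711684] [ 0.48639302 -0.00171344  0.1340511 ] [0.59713953 0.16483009 0.14054857]
knob 55 [ 0.54403155 -0.0537093   0.11088448] [ 0.53467999 -0.06316683  0.09938994] [ 0.56160856 -0.04207237  0.11746753]
```

View pics/c1.png

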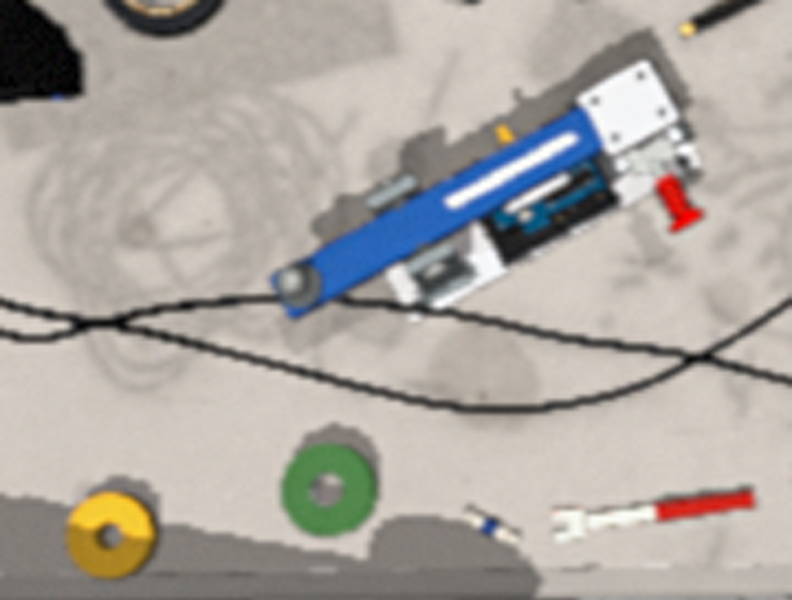

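View pics/c2.png

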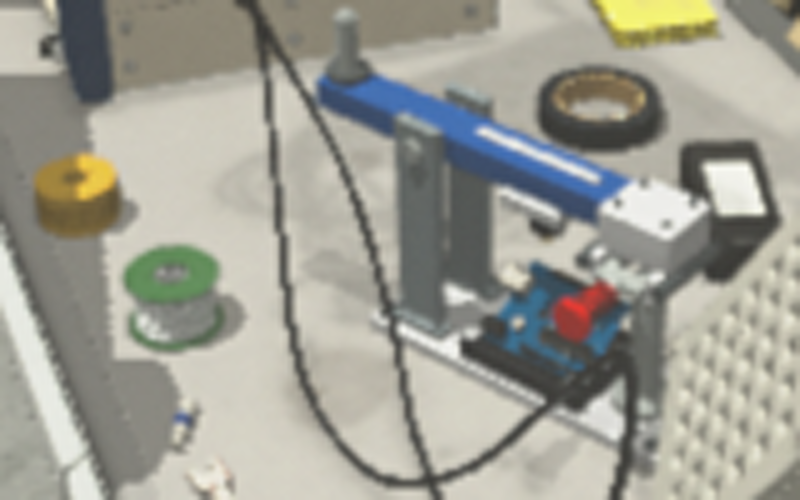

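```bash
cat > fit.py <<'E'
from h import *
from scipy.optimize import least_squares
def ray(n,u,v,z):
    f,cx,cy,M,t=cal(n); o=-M.T@t; d=M.T@np.array([(u-cx)/f,(v-cy)/f,1]); return o+d*(z-o[2])/d[2]
T=lambda u,v:('top',145+u/4.4,165+v/4.4)
S=lambda u,v:('side',180+u/5,160+v/5)
E
python3 - <<'E'
from fit import *
for o in (T(110,535),S(77,177)): print('hole',ray(*o,.03))
obs=[((0,110,182),*T(296,278)),((0,110,181),*S(347,14)),((0,-100,140),*T(632,107)),((0,-100,140),*S(655,205)),
 ((-72,-100,107.5),*T(686,218)),((-73,-100,107.5),*S(572,317)),((0,110,147),*S(348,72))]
def st(p,q):
    c,s=np.cos(p[2]),np.sin(p[2]); q=np.array(q)/1e3; return np.array([p[0]+c*q[0]-s*q[1],p[1]+s*q[0]+c*q[1],q[2]])
def res(p): return np.concatenate([np.array(proj(n,st(p,q)))-(u,v) for q,n,u,v in obs])
r=least_squares(res,[.54,.08,.46],loss='soft_l1'); p=r.x; print(p,np.degrees(p[2])); print(res(p).reshape(-1,2).round(1))
for n,q in dict(shaft=(0,110,146),hinge=(0,40,130),knob=(-54.5,-100,107.5)).items(): print(n,st(p,q))
a=np.load('pics/top0.npz');W=world('top',a['D']); m=(abs(W[...,0]-.48)<.05)&(abs(W[...,1]-.16)<.05)&(W[...,2]>.165)
print('shaft pts',W[m].round(4)[:12])
# cables near carry path
s=np.load('pics/side0.npz')
W=world('top',a['D']);dark=(a['im'].max(2)<60)&(W[...,2]>.01)&(W[...,2]<.3)&(W[...,0]<.52)&(W[...,0]>.35)
for y in np.arange(-.1,.4,.04):
    k=dark&(abs(W[...,1]-y)<.02)
    if k.any(): print('cable y',round(y,2),W[k][:,0].min().round(3),W[k][:,0].max().round(3),'z',W[k][:,2].max().round(3))
E
```

```text
hole [0.36232139 0.29254638 0.03      ]
hole [0.36480913 0.28685005 0.03      ]
[0.55472465 0.06489646 0.50220854] 28.774429731285046
[[-0.2 -0.1]
 [-0.6 -1. ]
 [ 0.1 -1. ]
 [ 0.3 -0.6]
 [ 1.6  0.3]
 [-0.3  0.9]
 [-0.3 -1.9]]
shaft [0.50177477 0.16131383 0.146     ]
hinge [0.53547015 0.09995732 0.13      ]
knob [ 0.55509048 -0.04898996  0.1075    ]
shaft pts [[0.5068 0.1665 0.1814]
 [0.5066 0.1638 0.1836]
 [0.5067 0.1615 0.1826]
 [0.5045 0.1689 0.1811]
 [0.5047 0.1669 0.1786]
 [0.5049 0.1648 0.1766]
 [0.5043 0.1616 0.1819]
 [0.5045 0.1596 0.1796]
 [0.5055 0.1586 0.1691]
 [0.5019 0.1685 0.1833]
 [0.5022 0.1666 0.1801]
 [0.5023 0.1644 0.1789]]
cable y -0.06 0.462 0.467 z 0.045
cable y -0.02 0.475 0.475 z 0.011
cable y 0.02 0.438 0.438 z 0.013
cable y 0.1 0.438 0.499 z 0.04
cable y 0.14 0.498 0.5 z 0.06
cable y 0.18 0.456 0.459 z 0.056
cable y 0.22 0.473 0.499 z 0.102
cable y 0.26 0.477 0.492 z 0.133
cable y 0.3 0.476 0.49 z 0.146
cable y 0.34 0.475 0.52 z 0.208
cable y 0.38 0.392 0.495 z 0.213
```

```bash
cat >> h.py <<'E'
def delta(*targets):
    s=bot.read_state(); M=R.from_rotvec(s['tcp_rot']).as_matrix(); p=s['tool_pos']
    print('t',s['time'],'pos',p.round(4),'tx',M[:,0].round(3),'ty',M[:,1].round(3),'tz',M[:,2].round(3),'w',round(s['width'],3),'F',s['wrist_force'].round(1),'q',s['q'].round(2))
    for t in targets:
        print(t,((np.array(t)-p)@M*1e3).round(1)); p=np.array(t)
E
python3 -c "
from h import *
delta((.22,.40,.23),(.363,.29,.18),(.363,.29,.06),(.363,.29,0))"
```

```text
t 0.1 pos [0.1797 0.6499 0.23  ] tx [-0.964  0.267  0.   ] ty [ 0.267  0.964 -0.002] tz [-0.001 -0.002 -1.   ] w 0.999 F [-0.3  0.1 -0.8] q [ 1.26  0.26  1.61 -0.    1.27 -0.04]
(0.22, 0.4, 0.23) [-105.4 -230.1    0.5]
(0.363, 0.29, 0.18) [-167.2  -67.8   50.1]
(0.363, 0.29, 0.06) [ -0.    0.3 120. ]
(0.363, 0.29, 0) [-0.   0.1 60. ]
```

>>> {"api": "jog_arm", "payload": {
  "motion": [
    [1,-10,-22,0,0],
    [1,-14,-30,0,0],
    [1,-14,-30,0,0],
    [1,-14,-30,0,0],
    [1,-14,-30,0,0],
    [1,-14,-30,0,0],
    [1,-14,-30,0,0],
    [1,-11,-28,0,0],
    [1,-30,-14,5,0],
    [1,-30,-14,10,0]
  ],
  "force": 60
}}

```text
time: 0.93
tool_pos: [0.2703, 0.3571, 0.2172]
tcp_rot: [0.42, 3.112, 0.004]
wrist_force: [0.9, 1.1, 0.2]
width: 0.999
grip_force: 0.0
```

>>> {"api": "jog_arm", "payload": {
  "motion": [
    [1,-30,-12,10,0],
    [1,-30,-12,10,0],
    [1,-30,-10,10,0],
    [1,-18,-6,15,0],
    [1,0,0,30,0],
    [1,0,0,30,0],
    [1,0,0,30,0],
    [1,0,0,20,0],
    [1,0,0,0,0],
    [1,0,0,0,0]
  ]
}}

```text
time: 1.77
tool_pos: [0.3623, 0.2896, 0.06]
tcp_rot: [-0.422, -3.11, 0.004]
wrist_force: [0.3, 0.6, 0.5]
width: 1.003
grip_force: 0.0
```

```bash
python3 - <<'E'
from fit import *
delta((.363,.29,.0))
im,D=shot('top','top1'); im2,_=shot('side','side1')
a=cv2.resize(im[240:330,110:230],(400,300)); b=cv2.resize(im2[130:235,130:270],(400,300))
cv2.imwrite('pics/c3.png',np.hstack([a,b])[...,::-1])
E
```

```text
t 1.7667 pos [0.3623 0.2896 0.06  ] tx [-0.964  0.267  0.003] ty [ 0.267  0.964 -0.003] tz [-0.003 -0.002 -1.   ] w 1.003 F [0.3 0.6 0.5] q [ 0.62  0.05  2.2   0.    0.9  -0.68]
(0.363, 0.29, 0.0) [-0.7  0.8 60. ]
```

View pics/c3.png

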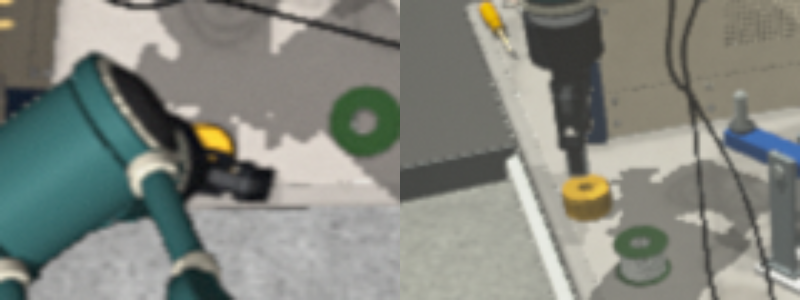

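The crops show the open fingers above the ring: the ring is half hidden at top crop (213,140), and in the side crop the finger stands directly over it at (587,195). I'll lower and close.

>>> {"api": "jog_arm", "payload": {
  "motion": [
    [1,-1,1,15,0],
    [1,0,0,15,0],
    [1,0,0,15,0],
    [1,0,0,10,0],
    [1,0,0,4,0],
    [1,0,0,0,0],
    [1,0,0,0,0]
  ]
}}

```text
time: 2.45
tool_pos: [0.3655, 0.2918, 0.0032]
tcp_rot: [0.422, 3.112, 0.001]
wrist_force: [-0.4, -1.0, -0.2]
width: 0.998
grip_force: 0.0
```

>>> {"api": "jog_arm", "payload": {
  "motion": [
    [0.3,0,0,0,0],
    [0.1,0,0,0,0],
    [-0.1,0,0,0,0],
    [-0.1,0,0,0,0],
    [-0.1,0,0,0,0],
    [-0.1,0,0,0,0],
    [-0.1,0,0,0,0],
    [-0.1,0,0,0,0]
  ],
  "force": 60
}}

```text
time: 3.12
tool_pos: [0.3659, 0.2923, 0.0039]
tcp_rot: [0.422, 3.111, 0.003]
wrist_force: [-1.8, 0.0, 7.7]
width: 0.593
grip_force: 61.5
```

>>> {"api": "jog_arm", "payload": {
  "motion": [
    [-0.1,0,0,-5,0],
    [-0.1,0,0,-15,0],
    [-0.1,0,0,-30,0],
    [-0.1,0,0,-35,0],
    [-0.1,0,0,-35,0],
    [-0.1,0,0,-35,0],
    [-0.1,0,0,-35,0],
    [-0.1,0,0,-25,0],
    [-0.1,0,0,-10,0],
    [-0.1,0,0,0,0]
  ]
}}

```text
time: 3.95
tool_pos: [0.366, 0.2921, 0.2298]
tcp_rot: [0.422, 3.109, 0.005]
wrist_force: [0.2, -0.4, -5.5]
width: 0.593
grip_force: 64.4
```

```bash
python3 - <<'E'
from fit import *
delta((.5025,.1625,.23))
im2,D=shot('side','side2'); im,D2=shot('top','top2')
for n,d,i in(('side',D,im2),('top',D2,im)):
    W=world(n,d); hsv=cv2.cvtColor(i,cv2.COLOR_RGB2HSV); H,S,V=[hsv[...,k].astype(int) for k in range(3)]
    m=(d>0)&(H>10)&(H<28)&(S>120)&(abs(W[...,0]-.36)<.06)&(abs(W[...,1]-.29)<.06)&(W[...,2]>.1)
    v,u=np.nonzero(m); print(n,m.sum(),u.min(),u.max(),v.min(),v.max(),W[m].min(0),W[m].max(0),W[m].mean(0))
b=cv2.resize(im2[60:180,180:300],(500,500),interpolation=cv2.INTER_CUBIC) if 0 else None
u0,v0=proj('side',(.366,.292,.25)); u0=int(u0);v0=int(v0);print(u0,v0)
b=cv2.resize(im2[max(v0-35,0):v0+35,u0-40:u0+40],(640,560),interpolation=cv2.INTER_CUBIC); cv2.imwrite('pics/c4.png',b[...,::-1])
E
```

```text
t 3.95 pos [0.366  0.2921 0.2298] tx [-0.964  0.267 -0.003] ty [0.267 0.964 0.004] tz [ 0.004  0.003 -1.   ] w 0.593 F [ 0.2 -0.4 -5.5] q [ 0.62 -0.14  2.03 -0.    1.24 -0.68]
(0.5025, 0.1625, 0.23) [-166.1  -88.5   -0. ]
side 94 176 194 125 139 [0.33853631 0.23955554 0.22772236] [0.38475364 0.31109555 0.27904271] [0.35973503 0.27854866 0.24667369]
top 54 149 160 278 299 [0.3448475  0.25412777 0.24344163] [0.38593866 0.28869956 0.37025069] [0.3767468  0.27055658 0.28097187]
185 128
```

View pics/c4.png

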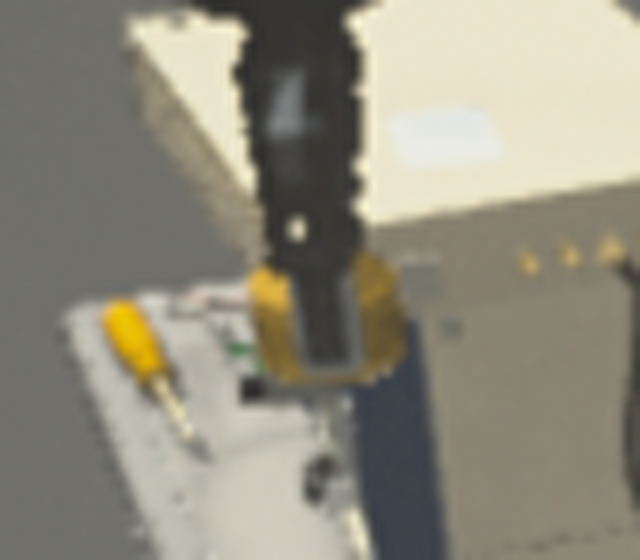

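The ring is held level and centred on the pads (crop ring 250–407, finger centre 327). Now I'll carry it over the shaft.

>>> {"api": "jog_arm", "payload": {
  "motion": [
    [-0.1,-8,-4,0,0],
    [-0.1,-18,-9,0,0],
    [-0.1,-24,-13,0,0],
    [-0.1,-26,-14,0,0],
    [-0.1,-26,-14,0,0],
    [-0.1,-24,-13,0,0],
    [-0.1,-20,-11,0,0],
    [-0.1,-14,-7,0,0],
    [-0.1,-6,-4,0,0],
    [-0.1,0,0,0,0]
  ]
}}

```text
time: 4.88
tool_pos: [0.5009, 0.1594, 0.2247]
tcp_rot: [-0.425, -3.109, 0.004]
wrist_force: [-0.5, -0.2, -5.1]
width: 0.592
grip_force: 64.4
```

```bash
python3 - <<'E'
from fit import *
delta((.5025,.1625,.23))
im2,D=shot('side','side3'); im,D2=shot('top','top3')
s=bot.read_state()['tool_pos']
print('pred ring bottom', proj('side',s-[0,0,.004]),'ring top',proj('side',s+[0,0,.026]),'shaft top est',proj('side',(.5025,.1625,.182)), 'seat', proj('side',(.5025,.1625,.146)))
b=cv2.resize(im2[115:190,210:290],(640,600),interpolation=cv2.INTER_CUBIC); cv2.imwrite('pics/c5.png',b[...,::-1])
E
```

```text
t 4.8833 pos [0.5009 0.1594 0.2247] tx [-0.963  0.269  0.004] ty [ 0.269  0.963 -0.003] tz [-0.004 -0.002 -1.   ] w 0.592 F [-0.5 -0.2 -5.1] q [ 0.26 -0.01  1.93 -0.    1.23 -1.04]
(0.5025, 0.1625, 0.23) [-0.7  3.4 -5.4]
pred ring bottom (np.float64(247.4969600266554), np.float64(148.66960374132918)) ring top (np.float64(247.00024549950527), np.float64(138.43689005525397)) shaft top est (np.float64(248.84030037274377), np.float64(161.2406732763882)) seat (np.float64(249.3778576804283), np.float64(172.59549629354285))
```

View pics/c5.png

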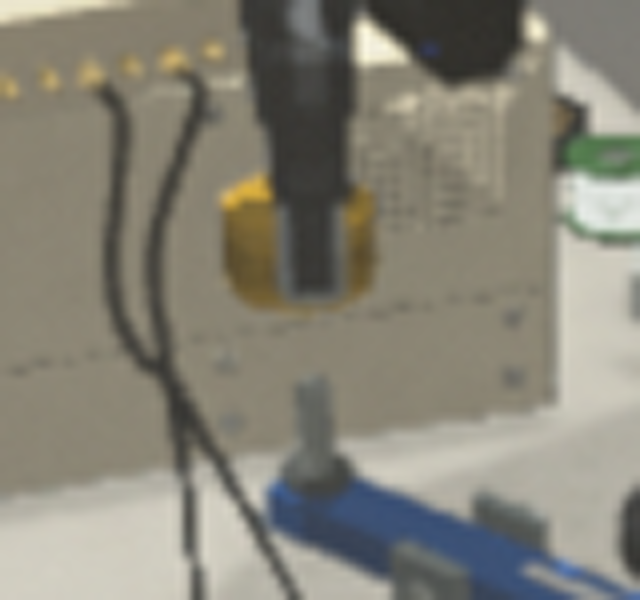

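The crop shows the ring centre at u≈299 and the shaft tip at (313,375). The ring prediction matches within 0.2 px, so I need about +3 mm in tool y. I'll correct, then descend.

>>> {"api": "jog_arm", "payload": {
  "motion": [
    [-0.1,0,1,5,0],
    [-0.1,0,1,10,0],
    [-0.1,0,1,10,0],
    [-0.1,0,0,5,0],
    [-0.1,0,0,3,0],
    [-0.1,0,0,0,0]
  ]
}}

```text
time: 5.48
tool_pos: [0.5007, 0.1642, 0.1927]
tcp_rot: [-0.421, -3.111, 0.002]
wrist_force: [-0.6, 0.1, -4.7]
width: 0.595
grip_force: 64.3
```

```bash
python3 - <<'E'
from fit import *
delta((.502,.162,.19))
im2,D=shot('side','side4'); im,_=shot('top','top4')
b=cv2.resize(im2[125:185,210:290],(400,300),interpolation=cv2.INTER_CUBIC);u,v=map(int,proj('top',(.5,.16,.2)))
a=cv2.resize(im[v-30:v+30,u-40:u+40],(400,300),interpolation=cv2.INTER_CUBIC);cv2.imwrite('pics/c6.png',np.hstack([b,a])[...,::-1]);print(u,v)
E
```

```text
t 5.4833 pos [0.5007 0.1642 0.1927] tx [-0.964  0.266  0.002] ty [ 0.266  0.964 -0.001] tz [-0.003 -0.001 -1.   ] w 0.595 F [-0.6  0.1 -4.7] q [ 0.27  0.01  1.96 -0.    1.17 -1.03]
(0.502, 0.162, 0.19) [-1.8 -1.8  2.7]
211 228
```

View pics/c6.png

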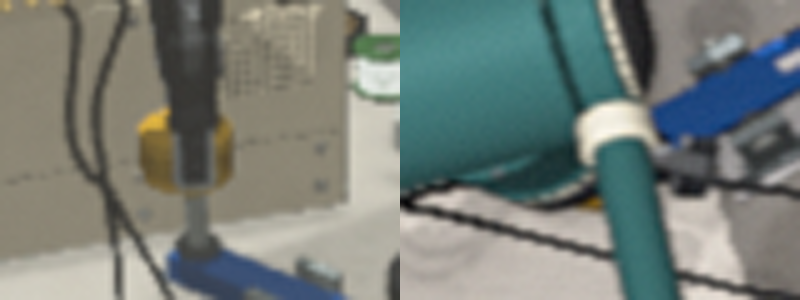

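The ring sits just above the shaft tip: ring mid u≈187, shaft u≈195 in the left crop. That agrees with the computed correction of (-2,-2).

>>> {"api": "jog_arm", "payload": {
  "motion": [
    [-0.1,-1,-1,0,0],
    [-0.1,-1,-1,2,0],
    [-0.1,0,0,2,0],
    [-0.1,0,0,2,0],
    [-0.1,0,0,2,0],
    [-0.1,0,0,2,0],
    [-0.1,0,0,0,0]
  ]
}}

```text
time: 6.17
tool_pos: [0.503, 0.1616, 0.1837]
tcp_rot: [-0.422, -3.112, 0.0]
wrist_force: [1.2, 1.1, -5.6]
width: 0.594
grip_force: 64.4
```

>>> {"api": "jog_arm", "payload": {
  "motion": [
    [-0.1,0,0,2,0],
    [-0.1,0,0,2,0],
    [-0.1,0,0,2,0],
    [-0.1,0,0,0,0]
  ]
}}

```text
time: 6.5
tool_pos: [0.5041, 0.1627, 0.1788]
tcp_rot: [0.423, 3.111, 0.004]
wrist_force: [1.9, 5.2, -2.4]
width: 0.592
grip_force: 64.5
```

>>> {"api": "jog_arm", "payload": {
  "motion": [
    [-0.1,0,1.5,0,0],
    [-0.1,0,0,0,0],
    [-0.1,0,0,2,0],
    [-0.1,0,0,2,0],
    [-0.1,0,0,0,0]
  ]
}}

```text
time: 6.92
tool_pos: [0.5037, 0.1632, 0.1736]
tcp_rot: [-0.423, -3.113, -0.0]
wrist_force: [0.9, 2.6, -6.6]
width: 0.591
grip_force: 64.3
```

>>> {"api": "jog_arm", "payload": {
  "motion": [
    [-0.1,0,0.5,3,0],
    [-0.1,0,0,3,0],
    [-0.1,0,0,3,0],
    [-0.1,0,0,3,0],
    [-0.1,0,0,0,0]
  ]
}}

```text
time: 7.33
tool_pos: [0.5035, 0.1635, 0.1613]
tcp_rot: [-0.423, -3.112, 0.001]
wrist_force: [1.5, 1.2, -5.6]
width: 0.588
grip_force: 64.4
```

>>> {"api": "jog_arm", "payload": {
  "motion": [
    [-0.1,0,0,3,0],
    [-0.1,0,0,3,0],
    [-0.1,0,0,2,0],
    [-0.1,0,0,1,0],
    [-0.1,0,0,0,0],
    [-0.1,0,0,0,0]
  ]
}}

```text
time: 7.83
tool_pos: [0.5036, 0.1635, 0.1531]
tcp_rot: [-0.422, -3.113, 0.001]
wrist_force: [0.6, -0.2, -5.1]
width: 0.591
grip_force: 64.4
```

>>> {"api": "jog_arm", "payload": {
  "motion": [
    [-0.1,0,0,1,0],
    [-0.1,0,0,1,0],
    [-0.1,0,0,1,0],
    [-0.1,0,0,0,0]
  ]
}}

```text
time: 8.17
tool_pos: [0.5037, 0.1635, 0.15]
tcp_rot: [-0.423, -3.113, 0.0]
wrist_force: [0.7, 0.6, -4.9]
width: 0.594
grip_force: 64.4
```

>>> {"api": "jog_arm", "payload": {
  "motion": [
    [-0.1,0,0,1,0],
    [-0.1,0,0,1,0],
    [-0.1,0,0,0,0]
  ]
}}

```text
time: 8.42
tool_pos: [0.5037, 0.1637, 0.1495]
tcp_rot: [-0.422, -3.113, -0.0]
wrist_force: [-4.8, -0.7, 5.8]
width: 0.59
grip_force: 65.3
```

Contact: the upward force jumped by about 11 N, so the ring is on the shoulder. Releasing and rising.

>>> {"api": "jog_arm", "payload": {
  "motion": [
    [0.3,0,0,0,0],
    [0.5,0,0,0,0],
    [0.8,0,0,0,0],
    [1,0,0,0,0],
    [1,0,0,0,0],
    [1,0,0,-4,0],
    [1,0,0,-10,0],
    [1,0,0,-20,0],
    [1,0,0,-30,0],
    [1,0,0,-30,0]
  ]
}}

```text
time: 9.25
tool_pos: [0.5032, 0.1634, 0.2432]
tcp_rot: [-0.422, -3.111, 0.001]
wrist_force: [1.3, 0.2, 0.3]
width: 1.001
grip_force: 0.0
```

```bash
python3 - <<'E'
from fit import *
im2,D=shot('side','side5')
c,s=.877,.481
# refined stand origin from shaft (TCP when seated .5037,.1637 less ~hole play) 
for yaw in(27.8,28.8,29.8):
    a=np.radians(yaw);c,s=np.cos(a),np.sin(a); sh=np.array([.503,.163]); k=np.array([-54.5,-210]); print(yaw,sh+np.array([c*k[0]-s*k[1],s*k[0]+c*k[1]])/1e3)
delta((.5037,.1637,.25),(.555,-.048,.25),(.555,-.048,.18),(.555,-.048,.09))
b=cv2.resize(im2[145:245,210:340],(780,600),interpolation=cv2.INTER_CUBIC);cv2.imwrite('pics/c7.png',b[...,::-1])
E
```

```text
27.8 [ 0.55273153 -0.04818008]
28.8 [ 0.55640956 -0.04727998]
29.8 [ 0.56007131 -0.04631583]
t 9.3 pos [0.5072 0.1646 0.2514] tx [-0.964  0.266 -0.009] ty [0.266 0.964 0.005] tz [ 0.01   0.003 -1.   ] w 1.001 F [1.2 0.7 4.6] q [ 0.27 -0.02  1.89 -0.    1.27 -1.03]
(0.5037, 0.1637, 0.25) [ 3.2 -1.8  1.4]
(0.555, -0.048, 0.25) [-1.059e+02 -1.904e+02 -1.000e-01]
(0.555, -0.048, 0.18) [ 0.6 -0.4 70. ]
(0.555, -0.048, 0.09) [ 0.8 -0.5 90. ]
```

View pics/c7.png

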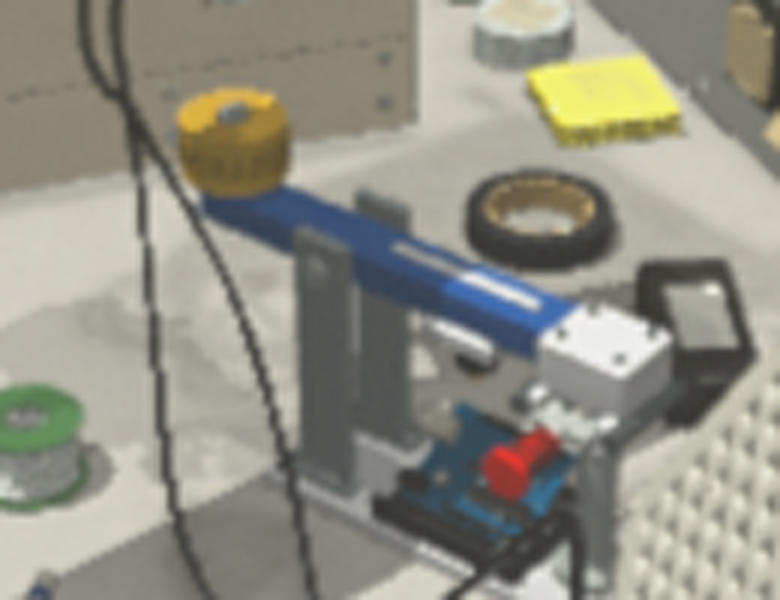

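The crop shows the ring seated on the shoulder with the shaft through it (233,110), arm still down, and the knob flange at (507,470). Next I'll rotate the tool to the stand's yaw.

>>> {"api": "jog_arm", "payload": {
  "motion": [
    [0.5,0,0,0,-4],
    [0.3,0,0,0,-7],
    [0.2,0,0,0,-7],
    [0.2,0,0,0,-7],
    [0.2,0,0,0,-7],
    [0.2,0,0,0,-7],
    [0.2,0,0,0,-5],
    [0.2,0,0,0,0]
  ]
}}

```text
time: 9.97
tool_pos: [0.5042, 0.1637, 0.2432]
tcp_rot: [-0.777, 3.043, 0.0]
wrist_force: [-0.1, 0.8, 0.0]
width: 0.595
grip_force: 0.0
```

```bash
python3 -c "
from fit import *
s=bot.read_state(); M=R.from_rotvec(s['tcp_rot']).as_matrix(); print(np.degrees(np.arctan2(M[1,1],M[0,1])))
for a in ((.5555,-.0485,.1075),(.5415,-.0562,.1075)): print(proj('side',a),proj('top',a))
delta((.5555,-.0485,.23),(.5555,-.0485,.15),(.5555,-.0485,.0885))"
```

```text
118.66204327353957
(np.float64(298.54876331948867), np.float64(220.5729556887246)) (np.float64(298.94779284705567), np.float64(208.7735737001394))
(np.float64(294.8034070470832), np.float64(223.6301890424966)) (np.float64(302.06178758906066), np.float64(214.2040332454572))
t 9.9667 pos [0.5042 0.1637 0.2432] tx [-0.877 -0.48  -0.001] ty [-0.48   0.877 -0.   ] tz [ 0.001  0.    -1.   ] w 0.595 F [-0.1  0.8  0. ] q [ 0.27 -0.02  1.9  -0.    1.26 -1.8 ]
(0.5555, -0.0485, 0.23) [  56.7 -210.8   13.2]
(0.5555, -0.0485, 0.15) [ 0.1  0.  80. ]
(0.5555, -0.0485, 0.0885) [ 0.1  0.  61.5]
```

>>> {"api": "jog_arm", "payload": {
  "motion": [
    [0.2,4,-16,0,0],
    [0.2,8,-30,0,0],
    [0.2,9,-34,0,0],
    [0.2,9,-34,0,0],
    [0.2,9,-34,0,0],
    [0.2,8,-30,0,0],
    [0.2,6,-20,4,0],
    [0.2,3,-11,8,0],
    [0.2,0,0,0,0]
  ]
}}

```text
time: 10.72
tool_pos: [0.5541, -0.0486, 0.2288]
tcp_rot: [0.767, -3.044, -0.0]
wrist_force: [-0.3, 0.4, -0.1]
width: 0.595
grip_force: 0.0
```

>>> {"api": "jog_arm", "payload": {
  "motion": [
    [0.2,0,0,15,0],
    [0.2,0,0,20,0],
    [0.2,0,0,20,0],
    [0.2,0,0,15,0],
    [0.2,0,0,8,0],
    [0.2,0,0,0,0],
    [0.2,0,0,0,0]
  ]
}}

```text
time: 11.3
tool_pos: [0.5543, -0.0458, 0.1522]
tcp_rot: [0.775, -3.044, -0.001]
wrist_force: [0.8, 0.4, -0.3]
width: 0.6
grip_force: 0.0
```

```bash
python3 - <<'E'
from fit import *
delta((.555,-.047,.0885))
im2,D=shot('side','side6'); im,_=shot('top','top6')
b=cv2.resize(im2[165:245,260:340],(400,400),interpolation=cv2.INTER_CUBIC)
a=cv2.resize(im[170:250,260:340],(400,400),interpolation=cv2.INTER_CUBIC);cv2.imwrite('pics/c8.png',np.hstack([b,a])[...,::-1])
E
```

```text
t 11.3 pos [ 0.5543 -0.0458  0.1522] tx [-0.878 -0.478  0.001] ty [-0.478  0.878  0.001] tz [-0.001  0.    -1.   ] w 0.6 F [ 0.8  0.4 -0.3] q [-0.13  0.1   1.94  0.    1.09 -2.2 ]
(0.555, -0.047, 0.0885) [-0.1 -1.5 63.7]
```

View pics/c8.png

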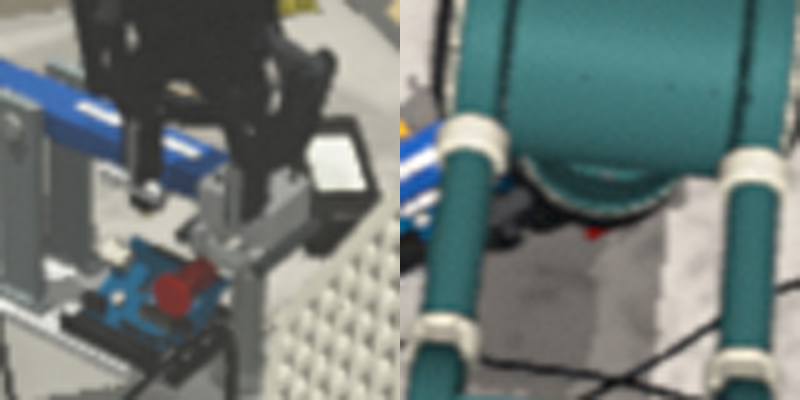

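The left crop shows the fingertips at about (150,203) and (250,195), straddling the knob (grip at about (192,278)). In the right crop only a hint of red is visible at (597,233). I'll descend carefully.

>>> {"api": "jog_arm", "payload": {
  "motion": [
    [0.2,1,-1,8,0],
    [0.2,0,0,12,0],
    [0.2,0,0,12,0],
    [0.2,0,0,3,0],
    [0.2,0,0,0,0]
  ]
}}

```text
time: 11.82
tool_pos: [0.5522, -0.0479, 0.1148]
tcp_rot: [0.773, -3.041, -0.003]
wrist_force: [-0.1, 0.2, -0.4]
width: 0.598
grip_force: 0.0
```

>>> {"api": "jog_arm", "payload": {
  "motion": [
    [0.2,0,0,8,0],
    [0.2,0,0,9,0],
    [0.2,0,0,7,0],
    [0.2,0,0,2,0],
    [0.2,0,0,0,0]
  ]
}}

```text
time: 12.23
tool_pos: [0.5532, -0.048, 0.09]
tcp_rot: [0.774, -3.043, -0.001]
wrist_force: [0.2, 0.3, -1.0]
width: 0.601
grip_force: 0.0
```

```bash
python3 - <<'E'
from fit import *
delta((.555,-.047,.0885))
im2,D=shot('side','side7')
b=cv2.resize(im2[185:245,260:340],(800,600),interpolation=cv2.INTER_CUBIC);cv2.imwrite('pics/c9.png',b[...,::-1])
E
```

```text
t 12.2333 pos [ 0.5532 -0.048   0.09  ] tx [-0.878 -0.478  0.002] ty [-0.478  0.878  0.001] tz [-0.002  0.    -1.   ] w 0.601 F [ 0.2  0.3 -1. ] q [-0.13  0.17  1.99 -0.    0.98 -2.2 ]
(0.555, -0.047, 0.0885) [-2.1  0.   1.5]
```

View pics/c9.png

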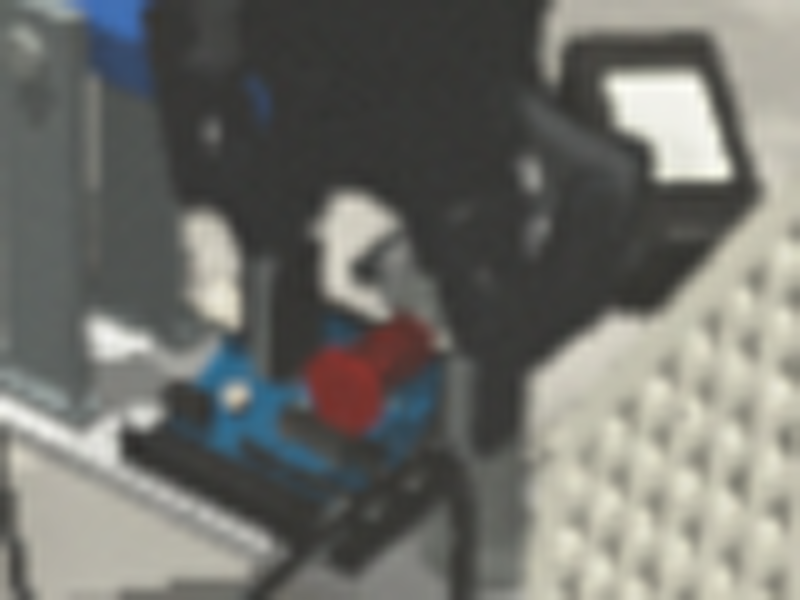

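The fingers straddle the knob, with tips at about (285,375) and (480,440) and the grip middle at about (390,350). I'll nudge inward 1 mm and close.

>>> {"api": "jog_arm", "payload": {
  "motion": [
    [0.0,-1,0,1,0],
    [-0.2,0,0,0,0],
    [-0.5,0,0,0,0],
    [-0.8,0,0,0,0],
    [-1,0,0,0,0],
    [-1,0,0,0,0],
    [-1,0,0,0,0]
  ],
  "force": 40
}}

```text
time: 12.87
tool_pos: [0.5544, -0.0459, 0.0908]
tcp_rot: [0.773, -3.044, -0.005]
wrist_force: [-2.2, 6.3, 4.0]
width: 0.169
grip_force: 38.9
```

>>> {"api": "jog_arm", "payload": {
  "motion": [
    [-1,0,1,-0.5,0],
    [-1,0,0,0,0],
    [-1,3,0,0,0],
    [-1,3,0,0,0],
    [-1,3,0,0,0],
    [-1,3,0,0,0],
    [-1,0,0,0,0],
    [-1,0,0,0,0]
  ]
}}

```text
time: 13.53
tool_pos: [0.5455, -0.0508, 0.0913]
tcp_rot: [-0.772, 3.041, 0.003]
wrist_force: [3.4, 8.8, -1.4]
width: 0.172
grip_force: 39.1
```

```bash
python3 -c "
from fit import *
delta((.5544,-.0459,.0908))"
```

```text
t 13.5333 pos [ 0.5455 -0.0508  0.0913] tx [-0.879 -0.477 -0.005] ty [-0.477  0.879  0.001] tz [ 0.004  0.003 -1.   ] w 0.172 F [ 3.4  8.8 -1.4] q [-0.14  0.15  2.01  0.    0.97 -2.21]
(0.5544, -0.0459, 0.0908) [-10.1   0.1   0.6]
```

>>> {"api": "jog_arm", "payload": {
  "motion": [
    [-1,2,1,0,0],
    [-1,2,0,0,0],
    [-1,2,0,0,0],
    [-1,0,0,0,0],
    [-1,0,0,0,0]
  ]
}}

```text
time: 13.95
tool_pos: [0.5412, -0.0532, 0.0919]
tcp_rot: [-0.771, 3.038, 0.001]
wrist_force: [5.9, 7.1, -2.3]
width: 0.174
grip_force: 39.1
```

```bash
python3 -c "
from fit import *
delta((.5544,-.0459,.0908))"
```

```text
t 13.95 pos [ 0.5412 -0.0532  0.0919] tx [-0.879 -0.477 -0.007] ty [-0.477  0.879 -0.001] tz [ 0.007  0.002 -1.   ] w 0.174 F [ 5.9  7.1 -2.3] q [-0.15  0.14  2.02  0.    0.97 -2.22]
(0.5544, -0.0459, 0.0908) [-15.1   0.1   1.2]
```

>>> {"api": "jog_arm", "payload": {
  "motion": [
    [-1,2,0.5,0,0],
    [-1,0,0,0,0],
    [-1,0,-0.3,-2,0],
    [-1,0,-0.3,-2,0],
    [-1,0,0,-2,0],
    [-1,0,0,0,0]
  ]
}}

```text
time: 14.45
tool_pos: [0.5402, -0.0547, 0.0981]
tcp_rot: [-0.772, 3.037, -0.001]
wrist_force: [6.7, 6.3, -4.4]
width: 0.169
grip_force: 39.0
```

```bash
python3 -c "
from fit import *
delta((.5544,-.0459,.0908))"
```

```text
t 14.45 pos [ 0.5402 -0.0547  0.0981] tx [-0.879 -0.477 -0.008] ty [-0.477  0.879 -0.003] tz [ 0.008  0.001 -1.   ] w 0.169 F [ 6.7  6.3 -4.4] q [-0.15  0.13  2.02  0.    0.98 -2.22]
(0.5544, -0.0459, 0.0908) [-16.7   1.    7.4]
```

The nose has lifted 6 mm with only about 4 N, so the lock is clear. Continuing the arc.

>>> {"api": "jog_arm", "payload": {
  "motion": [
    [-1,0,-0.5,-4,0],
    [-1,0,-0.3,-5,0],
    [-1,0,-0.1,-5,0],
    [-1,0,0.1,-5,0],
    [-1,0,0.2,-4,0],
    [-1,0,0,-2,0],
    [-1,0,0,0,0]
  ]
}}

```text
time: 15.03
tool_pos: [0.5405, -0.0552, 0.1233]
tcp_rot: [-0.772, 3.037, -0.001]
wrist_force: [7.2, 5.8, -3.1]
width: 0.168
grip_force: 39.0
```

```bash
python3 -c "
from fit import *
delta((.5544,-.0459,.0908))"
```

```text
t 15.0333 pos [ 0.5405 -0.0552  0.1233] tx [-0.879 -0.478 -0.008] ty [-0.478  0.879 -0.003] tz [ 0.008  0.001 -1.   ] w 0.168 F [ 7.2  5.8 -3.1] q [-0.15  0.1   2.    0.    1.03 -2.22]
(0.5544, -0.0459, 0.0908) [-16.4   1.6  32.7]
```

>>> {"api": "jog_arm", "payload": {
  "motion": [
    [-1,0,0.3,-4,0],
    [-1,0,0.6,-5,0],
    [-1,0,0.8,-5,0],
    [-1,0,1.0,-5,0],
    [-1,0,1.2,-5,0],
    [-1,0,1.4,-5,0],
    [-1,0,1.5,-5,0],
    [-1,0,1.2,-4,0],
    [-1,0,0.8,-2,0],
    [-1,0,0,0,0]
  ]
}}

```text
time: 15.87
tool_pos: [0.5371, -0.0481, 0.164]
tcp_rot: [-0.772, 3.035, -0.004]
wrist_force: [9.1, 3.5, -2.5]
width: 0.168
grip_force: 39.1
```

```bash
python3 - <<'E'
from fit import *
delta((.5544,-.0459,.0908))
im2,D=shot('side','side8')
b=cv2.resize(im2[125:245,205:345],(700,600),interpolation=cv2.INTER_CUBIC);cv2.imwrite('pics/c10.png',b[...,::-1])
E
```

```text
t 15.8667 pos [ 0.5371 -0.0481  0.164 ] tx [-0.878 -0.478 -0.009] ty [-0.478  0.878 -0.005] tz [ 0.011 -0.    -1.   ] w 0.168 F [ 9.1  3.5 -2.5] q [-0.14  0.05  1.97  0.    1.1  -2.21]
(0.5544, -0.0459, 0.0908) [-15.6  -6.   73.4]
```

View pics/c10.png

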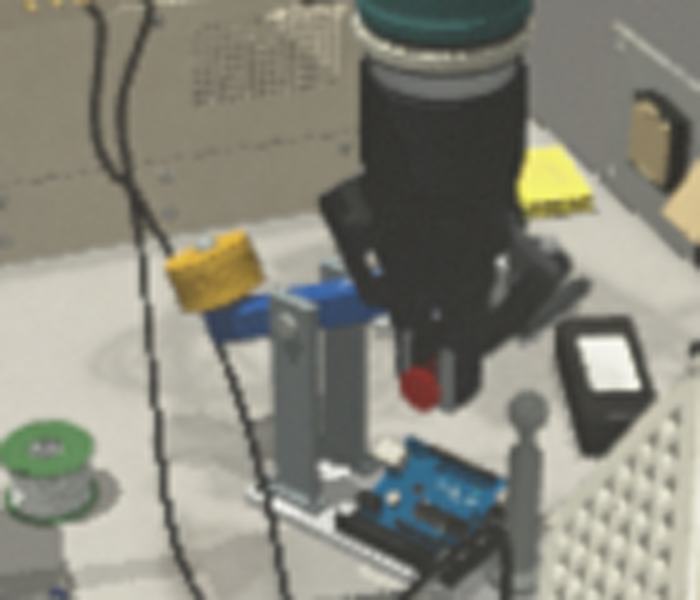

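The crop shows the arm raised about 30°: the tilted ring is seated at (215,270), the ball is free at (527,410) and the knob is held at (420,388). I'll let it settle, check for drift and hand in.

>>> {"api": "jog_arm", "payload": {
  "motion": [
    [-1,0,0,0,0],
    [-1,0,0,0,0],
    [-1,0,0,0,0],
    [-1,0,0,0,0],
    [-1,0,0,0,0],
    [-1,0,0,0,0],
    [-1,0,0,0,0],
    [-1,0,0,0,0]
  ]
}}

```text
time: 16.58
tool_pos: [0.5369, -0.0483, 0.1636]
tcp_rot: [-0.772, 3.035, -0.004]
wrist_force: [8.3, 3.1, -1.7]
width: 0.17
grip_force: 39.1
```

```bash
python3 -c "
from fit import *
delta((.5371,-.0481,.164)); print(np.abs(bot.read_state()['joint_vel']).max())
print(bot.finish_job())"
```

```text
t 16.5833 pos [ 0.5369 -0.0483  0.1636] tx [-0.878 -0.478 -0.009] ty [-0.478  0.878 -0.005] tz [ 0.01 -0.   -1.  ] w 0.17 F [ 8.3  3.1 -1.7] q [-0.14  0.05  1.97  0.    1.1  -2.21]
(0.5371, -0.0481, 0.164) [-0.2  0.1 -0.4]
0.0008802632914548063
the job is handed in; nothing more can be done
None
```

The job is handed in (no verdict was returned): the ring is seated on its shoulder and released, the lock is pulled, and the arm is held steady at about 30° by the red knob, at 16.6 s, with nothing else seen disturbed.

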